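# Set the filter carousel against its stop and open the lamp shutter

## Robot

A 6-joint arm with a two-finger parallel gripper is mounted at the origin on the work surface. World frame = base frame: x ahead of the robot, y to its left, z up, the work surface at z = 0. Lengths are in mm, angles in degrees, forces in N, time in s.
With the tool pointing down it reaches from about 350 to 850 mm from the base axis. Payload 8.1 kg.
Tool frame: the origin (TCP) lies at the very end of the fingers, on their centre line; the grasp point (between the pads) lies 19 mm behind it; z points along the fingers, y is the direction in which the jaws open and shut (so a half turn about z gives the same grasp; the last joint's range is limited). The gripper opens to 85 mm and grips with 20 to 120 N. Pads are 22 mm wide; open, the fingers measure 114 mm over their backs; the gripper's body (76 mm by 85 mm) begins 54 mm behind the grasp point. The pads swing forward as they close: fully open they stand 13 mm farther back than shut.
Start: joints at [-78.404, 7.471, 85.268, -0, 87.261, -4.893], TCP at [170.326, -575.321, 231.292] pointing down, gripper open.
Joint ranges: [-169.43, 169.43], [-51.17, 129.36], [1.28, 143.12], [-76.62, 256.62], [0, 156.53], [-152.29, 152.29]. Speed limits (degrees/s): [136.94, 136.94, 159.86, 180, 180, 180].

## Interface

Orientations are given as [roll, pitch, yaw] about the fixed x, y, z axes, in that order (R = Rz(yaw) Ry(pitch) Rx(roll)).
In Python, from bench import sensors, viewer, job gives the robot as it stands.
- The arm moves only by the shell command python3 -m pendant 'ROWS' [FORCE]. ROWS is JSON, one flat list of numbers, 5 for each row, row after row: the shift along the world's x, y, z in mm, then the turn about the world's z in rad, then the finger opening in mm, from 0 to 85.4. In form: [x, y, z, twist, hand, x, y, z, twist, hand, ...]. A call has 1 to 12 rows; each row shifts and turns the pose as measured when the row begins; what a row does not reach is not made up. A row lasts 1/12 s, in which the tool goes at most 41.7 mm and 7.16 degrees, less where a joint would pass 70% of its speed; a pose out of reach is approached as far as the arm can. A call with a gripper value outside its range is refused whole. The fingers move at their own pace and stop on an object; FORCE is the grip in N (left out, the last holds). Time passes only in rows, so rows that do not move let the fingers close. It gives the time, the measured TCP pose, the force and the opening at its end, in the units of the state.
- sensors.sense(): the state, without advancing time (a new reading comes with each control period).
- viewer.snapshot(name): name is "scene" or "side" or "wrist"; returns a dict with "frame" (480x640x3 uint8, blue, green, red), "z_map" (480x640 float32, mm along the optical axis (not along the pixel's ray), 0 where there is no reading), "fx", "fy", "cx", "cy" (pixels), "view" (4x4, takes a point from world to camera coordinates). Camera axes: x right, y down, z forward; pixel columns grow to the right and rows downward; lengths in mm; the calibration is good to about 2 mm. The wrist camera is an equidistant fisheye: a pixel r from the principal point sees the ray r / f radians off the axis. A picture is of the moment at which its call begins.
- job.hand_in(): hands the job in, once; it reports no verdict.
The state is a dict: "time": time; "joint_pos": joint angles; "qd": joint speeds; "joint_efforts": joint torques, N m; "tool_pos": TCP position; "tcp_rot": TCP orientation; "ft_force": force on the tool from outside, world axes, zero at the start; "wrist_torque": the same for the moment, N m; "finger_gap": finger opening in mm.
Only numpy, scipy, OpenCV 4.12 (cv2) and the standard library are available. Lean on these libraries where they do the work, as an engineer would, in place of code of your own. Each camera call takes 0.05 s, during which the arm holds its last target.

## Task

Using its black handle, swing the red arm of the filter carousel the shorter way round until the orange pad under it meets the tall yellow stop peg, and set it gently but firmly against the peg: hold about 8 N on it for half a second, and never more than 12 N. Then slide the black shutter tab on the lamp box all the way to its green end and let go. The peg must stay upright in its socket, and the mug, the bottle and the blue slide box must stay where they are.

Things in the scene. Friction and masses are not known exactly. Their poses are not given: they have to be found in the camera images.
- unit: Filter carousel unit: fixed cream round base, 224 mm across, 30 mm thick; origin at the centre of its underside, z up. The red arm turns about this axis, without end stops. Six sockets (22 mm tall, 26 mm across) at radius 85 mm, at +-1.1, +-1.8, +-2.5 rad from the unit's x axis, hold the yellow peg and five low grey plugs (top 57 mm above the bench), which the arm passes over.
- grip_post (a point): Centre of the upright black handle on the red arm: a round, freely spinning post 22 mm across, 88 to 148 mm above the bench; this point is 120 mm above the bench, 85 mm from the unit's axis, above the arm's centre line. The arm stays where it is left; turning it takes about 2 N at the handle, and any push beyond that bears on the peg, which stands at the same radius.
- carousel: The turning part: red arm (78 to 88 mm above the bench, reaching 97 mm out, passing above the peg) and filter disc. Origin on the axis, 30 mm up; x points along the arm. It starts within 0.4 rad of the unit's x axis; the longer way (a failure) always crosses the unit's -x axis, between the +-2.5 sockets. Under its outer end an orange stop pad (22 x 14 x 16 mm) meets the peg.
- peg: Yellow stop peg, loose in its socket with about 1 mm of play: 14 mm across, 43 mm tall, origin at the centre of its underside (30 mm above the bench), top 73 mm above the bench. The red arm's orange stop pad (61 to 77 mm above the bench) cannot pass it. It leans up to some 0.06 rad as the pad bears on it.
- peg_mid (a point): Point on the peg's axis, 66 mm above the bench, where the pad meets it. The 14 mm wide pad is set by hand up to 8 mm to either side of the arm's centre line, differently each time, clamped there and not measured: pad and peg touch when the handle's axis and this point are anywhere from 6 to 22 mm apart horizontally, so the contact must be felt.
- lamp_box: Lamp box, cream, 110 x 160 x 60 mm (x, y, z), fixed to the bench; origin at the centre of its underside. The shutter slides along its y axis; its green end is at -y.
- shutter_tab (a point): Centre of the black upright shutter tab on the lamp box: 34 mm (box x) by 12 mm (box y) and 36 mm tall (66 to 102 mm above the bench); this point is 84 mm above the bench. It slides along the box's y axis with about 1.5 N of friction, over 45 mm in all, and stays where it is left.
- shutter_open_end (a point): Where the centre of the shutter tab lies when the shutter is fully open (against its end stop), 84 mm above the bench, towards the green end.
- mug: Bystander: blue mug, 76 mm across, 90 mm tall, origin under its centre.
- oil_bottle: Bystander: small amber bottle, 36 mm across, 75 mm tall, origin under its centre.
- slide_box: Bystander: blue slide box, 90 x 150 x 35 mm, origin under its centre.
There are look-alikes about, which are no part of the job. What is shaped like the lamp_box but purple or turquoise is not meant.

How it is judged (in metres and radians):
On the way, in this order (a step that is already met when the one before it is completed fails the run):
1. the red arm (its pad) bears on the yellow peg with 5 to 12 N for 0.3 s (contact force between carousel and peg between 5 and 12 N and horizontal distance between grip_post and peg_mid below 0.028 m), for 0.3 s.
2. then the shutter is slid to its open end (within 3 mm) (distance between shutter_tab and shutter_open_end below 0.003 m), for 0.2 s.
At the end, for the whole second after the job is handed in: The red arm rests on the near side of the yellow peg (handle axis within 28 mm of the peg axis horizontally, whatever the setting of the pad), the peg is upright (0.15 rad) and down in its socket (6 mm), the shutter is within 3 mm of its open end, and the arm is at rest (horizontal distance between grip_post and peg_mid below 0.028 m and angle between peg's own z axis and vertical below 0.15 rad and z of peg in the frame of unit below 0.036 m and distance between shutter_tab and shutter_open_end below 0.003 m and angular speed of carousel below 0.05 rad/s); the robot touches nothing.
It fails at once if the arm presses on the peg with more than 12 N (contact force between carousel and peg above 12 N).
It fails at once if the arm is swung the longer way, across the gap on the unit's -x side (x of grip_post in the frame of unit below -0.0801 m).
It fails at once if the peg is lifted out of its socket or knocked over (not (angle between peg's own z axis and vertical below 0.15 rad and z of peg in the frame of unit below 0.036 m)).
It fails at once if the mug, the bottle or the slide box is moved by more than 30 mm (distance of any of mug, oil_bottle, slide_box from where it was at the start of the episode above 0.03 m).
It also fails if it takes over 67 s, if anything falls off the work surface, if the arm or the gripper's body presses on something with over 40 N, if the wrist force passes 120 N, or if a joint passes its speed limit or range.

## Working session

There is one attempt and no reset: what is moved stays moved. The work goes in short steps, Python scripts to look and compute and a shell command to move; the robot and the scene stay as the last step left them, time stands still between calls to the robot, and variables do not carry over. Pictures are saved under pics/ and viewed, and the job is handed in when it is done.

```bash
ls; mkdir -p pics; cat > h.py <<'E'
import numpy as np, cv2
from bench import sensors, viewer, job
def ray(s,u,v):
    V=np.array(s['view']);R=V[:3,:3];t=V[:3,3]
    d=np.array([(u-s['cx'])/s['fx'],(v-s['cy'])/s['fy'],1.0])
    return -R.T@t, R.T@d
def onz(s,u,v,z):
    o,d=ray(s,u,v); k=(z-o[2])/d[2]; return o+k*d
def pz(s,u,v):
    o,d=ray(s,u,v); return o+d*s['z_map'][int(v),int(u)]
def proj(s,p):
    V=np.array(s['view']);c=V[:3,:3]@np.array(p)+V[:3,3]
    return s['cx']+s['fx']*c[0]/c[2], s['cy']+s['fy']*c[1]/c[2]
def cloud(s):
    V=np.array(s['view']);R=V[:3,:3];t=V[:3,3]
    v,u=np.mgrid[0:480,0:640]; z=s['z_map'].astype(float)
    c=np.stack([(u-s['cx'])/s['fx']*z,(v-s['cy'])/s['fy']*z,z],-1)
    return (c-t)@R
E
python3 - <<'E'
from h import *
for n in("scene","side"):
    s=viewer.snapshot(n); cv2.imwrite(f"pics/{n}0.png",s['frame']); print(n,s['fx'],s['cx'],s['cy'],np.round(ray(s,320,240),2))
    np.savez(f"{n}0.npz",**s)
print(sensors.sense())
E
```

```text
pics
scene 501.7526975895959 319.65253296227297 234.77065743480946 [[ 1.09727e+03  8.18490e+02  1.04843e+03]
 [-3.70000e-01 -6.30000e-01 -6.80000e-01]]
side 443.42393175090467 312.18123735767125 243.0820036971625 [[-1.36320e+02  6.76300e+02  1.03762e+03]
 [ 4.90000e-01 -5.50000e-01 -6.80000e-01]]
{'time': 0.1, 'joint_pos': array([-7.84036450e+01,  7.51123399e+00,  8.53214582e+01, -8.66675670e-04,
        8.72594204e+01, -4.89529246e+00]), 'qd': array([-0.05823609, -0.08897684, -0.1966277 , -0.00142033,  0.05952376,
       -0.033811  ]), 'joint_efforts': array([ 5.46700248e-04, -5.70952713e+01, -5.01940835e+01, -2.14245238e-04,
        8.07494478e-03, -3.59761202e-05]), 'tool_pos': array([ 170.22457875, -574.85822648,  230.35974172]), 'tcp_rot': array([-1.79908149e+02, -6.99797667e-03,  1.64916840e+01]), 'ft_force': array([ 0.32156453,  0.03479445, -0.8303585 ]), 'wrist_torque': array([-0.00398078,  0.02900242, -0.00079575]), 'finger_gap': 85.2589273251256}
```

View pics/scene0.png

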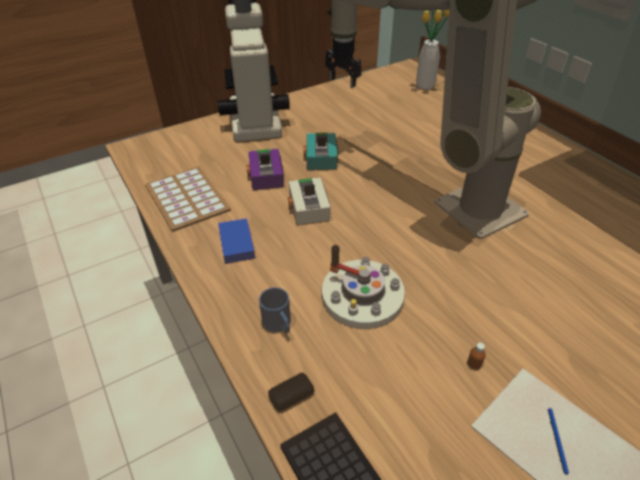

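View pics/side0.png

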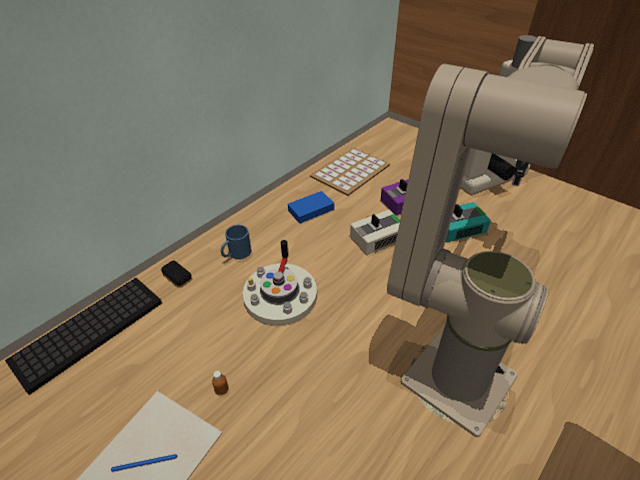

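The scene view shows the carousel at about (363,292), its black handle at (335,257) and the yellow peg at about (353,306). Three box candidates are visible: cream (310,200), purple (266,168) and turquoise (321,150). Only the cream one fits the description. I'll confirm that in enlarged crops.

```bash
python3 - <<'E'
from h import *
a=np.load("scene0.npz");b=np.load("side0.npz")
A=cv2.resize(a['frame'][130:340,240:430],None,fx=2.8,fy=2.8,interpolation=cv2.INTER_CUBIC)
cv2.imwrite("pics/cs.png",A)
B=cv2.resize(b['frame'][170:340,220:440],None,fx=3.4,fy=3.4,interpolation=cv2.INTER_CUBIC)
cv2.imwrite("pics/cd.png",B)
for n,s in(("scene",a),("side",b)):
    hsv=cv2.cvtColor(s['frame'],cv2.COLOR_BGR2HSV); C=cloud(s)
    H,S,V=hsv[...,0].astype(int),hsv[...,1],hsv[...,2]
    def rep(nm,m,mina=4):
        k,l,st,ce=cv2.connectedComponentsWithStats(m.astype(np.uint8))
        for i in range(1,k):
            if st[i,4]>=mina:
                P=C[l==i]; print(n,nm,st[i,4],ce[i].round(1),st[i,:4],np.median(P,0).round(0),'zmax',P[:,2].max().round(0))
    band=(C[...,2]>55)&(C[...,2]<84)
    rep('yellow',(H>18)&(H<34)&(S>130)&(V>90)&band,3)
    rep('green',(H>45)&(H<75)&(S>110)&(C[...,2]>20)&(C[...,2]<120)&(C[...,0]>150))
    rep('black',(V<70)&(C[...,2]>60)&(C[...,2]<155)&(C[...,0]>150),8)
    rep('red',((H<8)|(H>172))&(S>140)&(V>80)&(C[...,2]>60)&(C[...,2]<110),8)
E
```

```text
scene yellow 29 [353.1 302.1] [351 299   5   8] [611. 160.  71.] zmax 75.0
scene green 4 [265.5 150. ] [264 150   4   1] [ 481. -593.   60.] zmax 62.0
scene green 10 [306.1 179.8] [302 179   8   2] [ 447. -361.   61.] zmax 62.0
scene green 19 [364.6 289.4] [362 288   6   4] [562. 138.  67.] zmax 69.0
scene black 1748 [186.5  46. ] [136  18  95  48] [  441. -1479.   109.] zmax 155.0
scene black 249 [279.7 101.8] [271  94  18  17] [ 302. -816.  102.] zmax 122.0
scene black 289 [227.1 106.6] [217  99  21  16] [ 494. -890.  102.] zmax 141.0
scene black 93 [321.3 140. ] [316 134  11  12] [ 299. -506.   86.] zmax 105.0
scene black 94 [264.7 158.4] [260 153  10  11] [ 523. -509.   88.] zmax 103.0
scene black 91 [308.6 189.3] [304 185  10  10] [ 483. -281.   88.] zmax 104.0
scene black 91 [335.  255.6] [333 247   5  19] [590.  41. 123.] zmax 150.0
scene black 12 [363.5 281.3] [359 280   9   3] [550. 120.  75.] zmax 78.0
scene black 154 [273.  293.9] [261 289  26  13] [769.  29.  72.] zmax 86.0
scene black 145 [274.3 312. ] [262 304  27  14] [799.  89.  73.] zmax 88.0
scene red 75 [347.  268.
[... 629 characters left out ...]
17. -510.   90.] zmax 105.0
side black 77 [457.8 210.8] [454 205   9  12] [ 296. -504.   92.] zmax 104.0
side black 38 [474.8 213.1] [471 208   9  10] [ 258. -564.   62.] zmax 67.0
side black 71 [375.  220.7] [371 215   9  12] [ 474. -282.   90.] zmax 106.0
side black 11 [370.8 227.7] [367 224   9   8] [ 479. -270.   62.] zmax 66.0
side black 129 [236.1 230. ] [227 226  20  11] [808.  35.  76.] zmax 91.0
side black 140 [238.8 241.6] [226 234  23  13] [749.  73.  75.] zmax 90.0
side black 104 [284.  248.7] [281 240   7  18] [579.  37. 128.] zmax 150.0
side black 48 [278.3 281.2] [273 277  11   9] [531. 114.  79.] zmax 92.0
side red 57 [282.3 264.2] [279 258   8  14] [567.  60.  88.] zmax 92.0
```

View pics/cs.png

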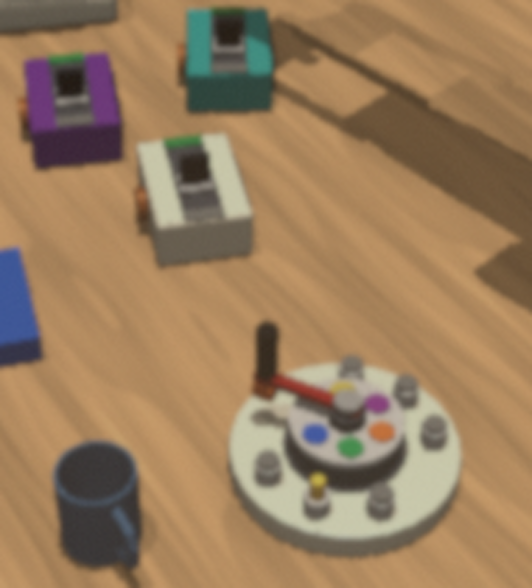

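View pics/cd.png

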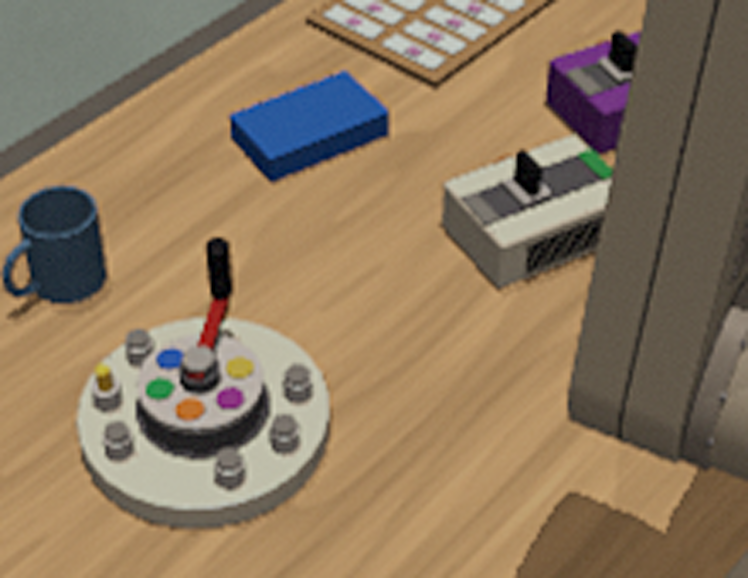

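```bash
cat >> h.py <<'E'
def tri(sa,ua,sb,ub):
    o1,d1=ray(sa,*ua);o2,d2=ray(sb,*ub)
    A=np.stack([d1,-d2],1);k=np.linalg.lstsq(A,o2-o1,rcond=None)[0]
    p,q=o1+k[0]*d1,o2+k[1]*d2
    return ((p+q)/2).round(1),np.linalg.norm(p-q).round(1)
E
python3 - <<'E'
from h import *
from scipy.optimize import least_squares
a=np.load("scene0.npz");b=np.load("side0.npz")
print('handle',tri(a,(335,255.6),b,(284,248.7)))
print('handle top',tri(a,(335,248),b,(284,241)), 'bot',tri(a,(335,264),b,(284,256)))
print('peg',tri(a,(353.1,302.1),b,(250,280.8)))
print('tab',tri(a,(308.6,189.3),b,(375,220.7)))
for n,s in(('scene',a),('side',b)):
    C=cloud(s); m=(C[...,2]>25)&(C[...,2]<35)&(np.hypot(C[...,0]-555,C[...,1]-125)<160)
    P=C[m]
    # outline: hull of points at z~30
    hl=cv2.convexHull(P[:,:2].astype(np.float32))[:,0]
    f=least_squares(lambda x:np.hypot(hl[:,0]-x[0],hl[:,1]-x[1])-x[2],[555,125,112],loss='soft_l1')
    print(n,'base',f.x.round(1),np.median(P[:,2]).round(1))
    m=(C[...,2]>57)&(C[...,2]<64)&(np.hypot(C[...,0]-470,C[...,1]+300)<140)&(C[...,1]>-420)
    hl=C[m][:,:2].astype(np.float32); r=cv2.minAreaRect(hl); print('box',r,np.median(C[m][:,2]),cv2.boxPoints(r).round(0).tolist())
    for nm,(x,y),zz in(('mug',(775,60),(85,95)),('slide',None or (730,-200),(30,38)),('bottle',(400,300),(30,80))):
        m=(C[...,2]>zz[0])&(C[...,2]<zz[1])&(np.hypot(C[...,0]-x,C[...,1]-y)<140)
        if nm=='bottle': m=(C[...,2]>20)&(C[...,2]<80)&(C[...,0]>250)&(C[...,1]>230)&(C[...,1]<500)&(C[...,0]<900)
        if m.sum(): print(nm,C[m].mean(0).round(0),C[m].min(0).round(0),C[m].max(0).round(0))
E
```

```text
handle (array([586.1,  32.3, 116.4]), np.float64(5.3))
handle top (array([586.2,  30.5, 144.8]), np.float64(8.4)) bot (array([586.8,  34.2,  86.7]), np.float64(5.1))
peg (array([608.3, 156.1,  63.9]), np.float64(0.0))
tab (array([ 479.5, -288.4,   81.9]), np.float64(1.5))
scene base [542.9 106.7 111.3] 28.7
box ((474.8619079589844, -298.87847900390625), (161.97967529296875, 108.07028198242188), 69.5373764038086) 59.29628183522343 [[396.0, -356.0], [497.0, -394.0], [554.0, -242.0], [453.0, -204.0]]
mug [780.  59.  88.] [746.  20.  85.] [820.  96.  92.]
slide [ 752. -257.   34.] [ 688. -339.   30.] [ 815. -178.   38.]
bottle [793. 357.  28.] [422. 238.  20.] [900. 497.  80.]
side base [539.4 104.5 111.1] 29.9
box ((470.55133056640625, -299.2202453613281), (159.74879455566406, 113.25804138183594), 69.60809326171875) 60.178299724839796 [[390.0, -354.0], [496.0, -394.0], [551.0, -244.0], [445.0, -205.0]]
mug [779.  56.  89.] [739.  19.  85.] [819.  93.  94.]
slide [ 745. -260.   34.] [ 682. -339.   30.] [ 808. -178.   38.]
bottle [757. 376.  30.] [415. 235.  20.] [900. 500.  79.]
```

The crops confirm the choice: the cream box has its green end towards -y, and the tab is at about (479.5,-288,82).

| Point | World position (mm) | Check |
|---|---|---|
| Carousel axis | (541,106) | |
| Handle | (586,32,116) | radius 86, height agrees |
| Peg | (608,156) | radius 84, height agrees |

The arm sits at -58° and the peg at 37°, so the peg is in the +1.8 socket and the short way is counter-clockwise. I'll move above the handle first.

```bash
python3 -m pendant '[23,34,0,0.05,85,23,34,0,0.05,85,23,34,0,0.05,85,23,34,0,0.05,85,23,34,0,0.05,85,23,34,0,0,85,23,34,0,0,85,23,34,0,0,85,23,34,0,0,85,23,34,0,0,85,23,34,0,0,85,23,34,0,0,85]' 20
```

```text
time: 1.1
tool_pos: [440.4, -158.6, 222.2]
tcp_rot: [-179.4, 0.1, 30.8]
ft_force: [0.4, -0.4, -0.2]
finger_gap: 84.8
```

```bash
python3 -m pendant '[24,31,2,0,85,24,31,2,0,85,24,31,2,0,85,24,31,2,0,85,24,31,2,0,85,10,15,0,0,85,5,8,0,0,85]'; python3 - <<'E'
from h import *
s=viewer.snapshot('wrist'); cv2.imwrite('pics/w1.png',s['frame']); np.savez('w1.npz',**s); print(s['fx'],s['cx'],s['cy'],s['view'].round(2)); print(sensors.sense()['tool_pos'])
E
```

```text
time: 1.68
tool_pos: [580.3, 36.8, 229.5]
tcp_rot: [-179.2, 0.2, 31.1]
ft_force: [0.2, -0.9, -0.3]
finger_gap: 84.9
371.64829954431775 317.6025611226483 240.14396252499623 [[ 5.2000e-01 -8.6000e-01 -1.0000e-02 -2.6596e+02]
 [-8.2000e-01 -5.0000e-01  2.8000e-01  4.5669e+02]
 [-2.5000e-01 -1.3000e-01 -9.6000e-01  5.2645e+02]
 [ 0.0000e+00  0.0000e+00  0.0000e+00  1.0000e+00]]
[580.45163607  37.61950997 229.34817752]
```

View pics/w1.png

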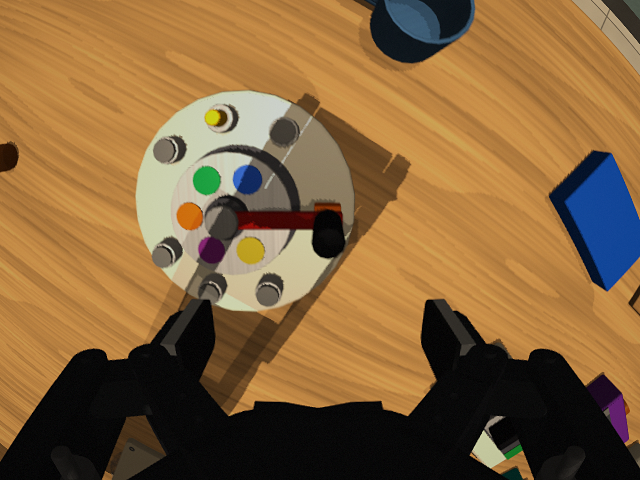

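The wrist view shows the handle top at about (328,222), the peg top at (213,117), and the orange pad at (328,208) on the peg side of the arm. I'll check these by fisheye rays onto their heights.

```bash
cat >> h.py <<'E'
def wray(s,u,v):
    V=np.array(s['view']);R=V[:3,:3];t=V[:3,3]
    dx,dy=u-s['cx'],v-s['cy']; r=np.hypot(dx,dy); th=r/s['fx']
    d=np.array([np.sin(th)*dx/r,np.sin(th)*dy/r,np.cos(th)]); return -R.T@t,R.T@d
def wz(s,u,v,z):
    o,d=wray(s,u,v); return (o+d*(z-o[2])/d[2]).round(1)
E
python3 - <<'E'
from h import *
s=np.load('w1.npz'); f=s['frame']
cv2.imwrite('pics/w1c.png',cv2.resize(f[80:330,120:370],None,fx=2.4,fy=2.4,interpolation=cv2.INTER_CUBIC))
hsv=cv2.cvtColor(f,cv2.COLOR_BGR2HSV).astype(int)
H,S,V=hsv[...,0],hsv[...,1],hsv[...,2]
def cc(m,box):
    x0,y0,x1,y1=box; q=np.zeros(m.shape,np.uint8); q[y0:y1,x0:x1]=m[y0:y1,x0:x1]
    k,l,st,ce=cv2.connectedComponentsWithStats(q); i=1+st[1:,4].argmax(); return ce[i],st[i]
c,st=cc((H>20)&(H<34)&(S>150)&(V>150),(190,95,245,140)); print('peg',c,st,wz(s,*c,73),'pegmid?')
c,st=cc(V<45,(305,205,350,262)); print('handle',c,st)
zm=s['z_map']; print('depth h',zm[225:255:5,328]); 
print('handle top',wz(s,328,245,148), 'bot',wz(s,328,220,148))
for p in[(137,202),(355,205),(245,91),(245,311)]: print('rim',wz(s,*p,30))
E
```

```text
peg [211.87368421 117.01052632] [205 109  15  17 190] [609.8 156.8  73. ] pegmid?
handle [327.77562112 234.00232919] [ 312  210   33   48 1288]
depth h [238.89316   0.      233.0926  234.52026 234.09253 235.79062]
handle top [585.2  32.5 148. ] bot [599.  41. 148.]
rim [492.7 201.6  30. ]
rim [601.5  11.   30. ]
rim [641.1 153.4  30. ]
rim [448.1  48.1  30. ]
```

View pics/w1c.png

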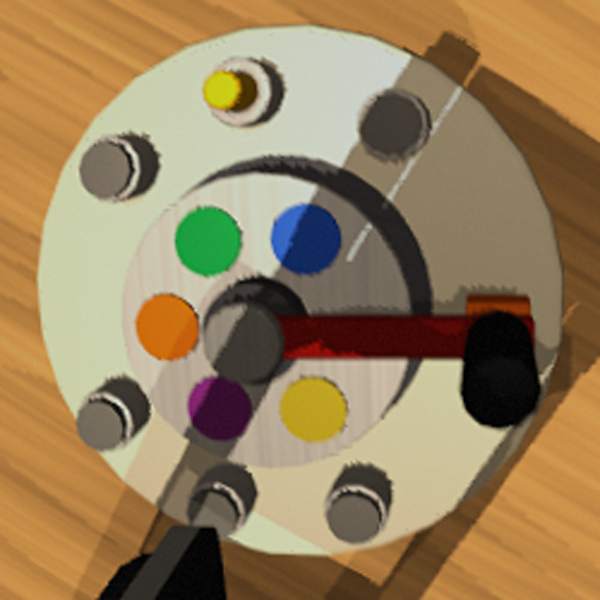

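```bash
python3 -m pendant '[5,-4,0,0,85,0,0,-25,0,85,0,0,-25,0,85,0,0,-25,0,85,0,0,-20,0,85,0,0,-10,0,85,0,0,-8,0,85,0,0,0,0,85]'; python3 - <<'E'
from h import *
print(sensors.sense()['tool_pos'])
s=viewer.snapshot('wrist'); cv2.imwrite('pics/w2.png',s['frame'])
s=viewer.snapshot('scene'); cv2.imwrite('pics/s2.png',cv2.resize(s['frame'][180:340,260:460],None,fx=3.5,fy=3.5))
E
```

```text
time: 2.4
tool_pos: [584.0, 23.4, 112.9]
tcp_rot: [-179.3, 0.2, 30.8]
ft_force: [-0.4, 0.4, -0.9]
finger_gap: 85.3
[583.99508644  23.41809404 112.93210251]
```

View pics/w2.png

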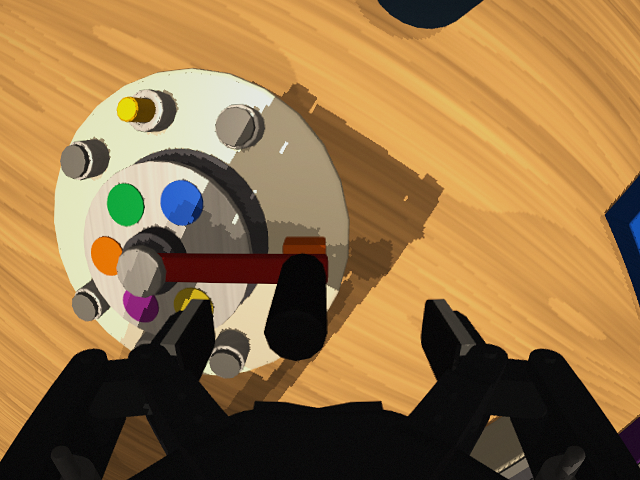

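View pics/s2.png

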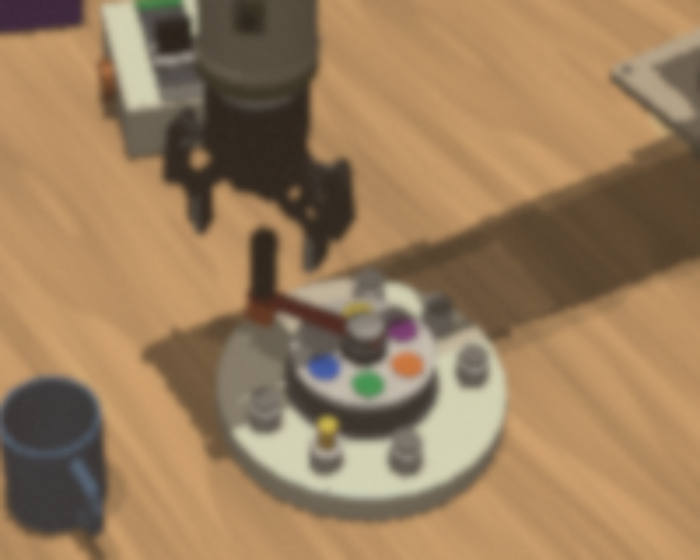

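The tool drifted to y=23, about 9 mm short of the handle. I'll correct that and go a little lower.

```bash
python3 -m pendant '[3,10,0,0,85,0,0,-4,0,85,0,0,-3,0,85,0,0,0,0,85]'
```

```text
time: 2.83
tool_pos: [592.5, 34.7, 113.5]
tcp_rot: [-179.7, -0.4, 30.8]
ft_force: [-0.5, -0.7, 0.2]
finger_gap: 85.2
```

```bash
for i in 1 2 3; do python3 -m pendant '[0,0,0,0,85]' | sed -n 1,2p; done; python3 -m pendant '[0,0,-5,0,85,0,0,-5,0,85]'
```

```text
time: 2.92
tool_pos: [592.9, 35.0, 114.0]
time: 3.0
tool_pos: [593.1, 35.2, 114.3]
time: 3.08
tool_pos: [593.2, 35.2, 114.5]
time: 3.25
tool_pos: [594.2, 35.2, 105.5]
tcp_rot: [-179.8, -0.6, 30.9]
ft_force: [-0.2, -0.0, -0.5]
finger_gap: 85.1
```

```bash
python3 -m pendant '[-5,-2,-0.5,0,85,0,0,0,0,85]';  python3 -m pendant '[0,0,0,0,85]'
```

```text
time: 3.42
tool_pos: [587.9, 33.0, 102.9]
tcp_rot: [-179.8, -0.5, 30.9]
ft_force: [0.1, -0.2, -0.5]
finger_gap: 85.0
time: 3.5
tool_pos: [587.3, 32.9, 102.5]
tcp_rot: [-179.7, -0.4, 30.9]
ft_force: [0.1, -0.4, 0.2]
finger_gap: 85.4
```

Now I'll close on the post.

```bash
python3 -m pendant '[0,0,0,0,20,0,0,0,0,15,0,0,0,0,15,0,0,0,0,15,0,0,0,0,15,0,0,0,0,15]' 20;  python3 -m pendant '[0,0,0,0,15,0,0,0,0,15]'; python3 - <<'E'
from h import *
s=viewer.snapshot('wrist'); cv2.imwrite('pics/w3.png',s['frame'])
E
```

```text
time: 4.0
tool_pos: [586.9, 33.5, 102.9]
tcp_rot: [-179.6, -0.4, 30.9]
ft_force: [-4.0, 4.0, 0.6]
finger_gap: 21.5
time: 4.17
tool_pos: [586.8, 33.6, 103.0]
tcp_rot: [-179.7, -0.4, 30.9]
ft_force: [-0.4, -1.2, -0.4]
finger_gap: 21.3
```

View pics/w3.png

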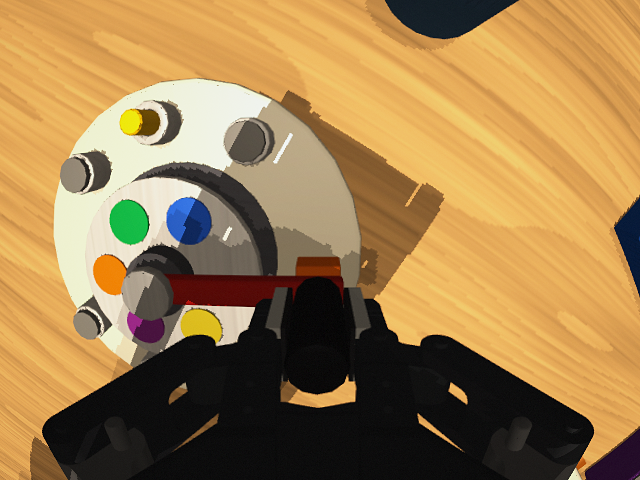

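```bash
cat > nxt.py <<'E'
import sys
from h import *
c=np.array([540.9,105.1]); peg=np.array([608.5,156.5])
p=sensors.sense(); t=p['tool_pos'][:2]; a=np.arctan2(*(t-c)[::-1]); 
f=p['ft_force'][:2]; tg=np.array([-np.sin(a),np.cos(a)]);rd=np.array([np.cos(a),np.sin(a)])
print('ang',np.degrees(a).round(1),'r',np.hypot(*(t-c)).round(1),'dist peg',np.hypot(*(t-peg)).round(1),'Ftan',(f@tg).round(2),'Frad',(f@rd).round(2), 'z',p['tool_pos'][2].round(1),'gap',p['finger_gap'].round(1))
st=float(sys.argv[1]) if len(sys.argv)>1 else 6
q=t
for i in range(1,int(sys.argv[2]) if len(sys.argv)>2 else 7):
    b=a+i*st/85; n=c+85*np.array([np.cos(b),np.sin(b)]); print((n-q).round(2),end=' '); q=n
print()
E
python3 nxt.py 6
```

```text
Traceback (most recent call last):
  File "nxt.py", line 6, in <module>
    print('ang',np.degrees(a).round(1),'r',np.hypot(*(t-c)).round(1),'dist peg',np.hypot(*(t-peg)).round(1),'Ftan',(f@tg).round(2),'Frad',(f@rd).round(2), 'z',p['tool_pos'][2].round(1),'gap',p['finger_gap'].round(1))
                                                                                                                                                                                               ^^^^^^^^^^^^^^^^^^^^^
AttributeError: 'float' object has no attribute 'round'
```

```bash
sed -i "s/p\['finger_gap'\].round(1)/round(p['finger_gap'],1)/" nxt.py; python3 nxt.py 6
```

```text
ang -57.3 r 85.0 dist peg 124.8 Ftan -0.8 Frad -0.32 z 103.0 gap 21.6
[4.95 3.39] [4.68 3.76] [4.4  4.08] [4.1  4.38] [3.78 4.66] [3.44 4.91]
```

```bash
python3 -m pendant '[4.9,3.4,0,0,15,4.7,3.8,0,0,15,4.4,4.1,0,0,15]';python3 nxt.py 6
```

```text
time: 4.47
tool_pos: [601.0, 44.4, 102.9]
tcp_rot: [-179.7, -0.3, 30.8]
ft_force: [-2.5, -1.8, 0.7]
finger_gap: 21.3
ang -45.3 r 85.5 dist peg 112.4 Ftan -3.05 Frad -0.48 z 102.9 gap 21.3
[3.78 4.7 ] [3.79 4.65] [3.46 4.9 ] [3.1  5.13] [2.73 5.34] [2.35 5.52]
```

```bash
python3 -m pendant '[3.8,4.7,0,0,15,3.8,4.6,0,0,15,3.5,4.9,0,0,15,3.1,5.1,0,0,15,2.7,5.3,0,0,15,2.3,5.5,0,0,15]';python3 nxt.py 6 8
```

```text
time: 4.97
tool_pos: [623.1, 77.8, 102.9]
tcp_rot: [-179.7, -0.3, 30.8]
ft_force: [-3.9, -1.2, 1.7]
finger_gap: 21.3
ang -18.4 r 86.6 dist peg 80.0 Ftan -2.35 Frad -3.31 z 102.9 gap 21.3
[0.2  6.25] [1.28 5.86] [0.86 5.94] [0.44 5.98] [0.02 6.  ] [-0.4   5.99] [-0.82  5.94]
```

```bash
python3 -m pendant '[0.2,6.2,0,0,15,0.9,5.9,0,0,15,0.6,5.9,0,0,15,0.2,6,0,0,15,-0.2,6,0,0,15]';python3 nxt.py 4 8
```

```text
time: 5.38
tool_pos: [627.8, 110.3, 103.1]
tcp_rot: [-179.9, -0.5, 30.8]
ft_force: [0.6, -1.8, -1.0]
finger_gap: 21.5
ang 3.4 r 87.0 dist peg 50.1 Ftan -1.86 Frad 0.47 z 103.1 gap 21.5
[-2.34  3.87] [-0.52  3.97] [-0.7   3.94] [-0.89  3.9 ] [-1.07  3.85] [-1.25  3.8 ] [-1.43  3.74]
```

```bash
sed -i 's/540.9,105.1/542.5,105.3/' nxt.py; python3 -m pendant '[-0.5,4,0,0,15,-0.6,4,0,0,15,-0.8,4,0,0,15]';python3 nxt.py 2 8
```

```text
time: 5.63
tool_pos: [625.9, 124.4, 103.1]
tcp_rot: [-179.9, -0.6, 30.8]
ft_force: [1.5, -2.1, -1.7]
finger_gap: 21.8
ang 12.9 r 85.6 dist peg 36.6 Ftan -2.37 Frad 0.97 z 103.1 gap 21.8
[-1.03  1.82] [-0.51  1.93] [-0.56  1.92] [-0.6   1.91] [-0.65  1.89] [-0.69  1.88] [-0.74  1.86]
```

```bash
python3 -m pendant '[-0.6,1.9,0,0,15,-0.6,1.9,0,0,15]';python3 nxt.py 1 8;python3 -m pendant '[-0.2,0.7,0,0,15]';python3 nxt.py 1 8
```

```text
time: 5.8
tool_pos: [624.7, 129.3, 103.1]
tcp_rot: [-179.9, -0.6, 30.9]
ft_force: [2.9, -1.3, -1.7]
finger_gap: 21.3
ang 16.3 r 85.6 dist peg 31.6 Ftan -2.04 Frad 2.45 z 103.1 gap 21.3
[-0.87  0.79] [-0.3   0.95] [-0.31  0.95] [-0.32  0.95] [-0.33  0.94] [-0.34  0.94] [-0.35  0.94] 
time: 5.88
tool_pos: [624.4, 130.4, 103.1]
tcp_rot: [-179.9, -0.6, 30.9]
ft_force: [2.9, -0.6, -1.6]
finger_gap: 21.1
ang 17.1 r 85.7 dist peg 30.5 Ftan -1.47 Frad 2.6 z 103.1 gap 21.1
[-0.94  0.76] [-0.31  0.95] [-0.32  0.95] [-0.33  0.94] [-0.34  0.94] [-0.35  0.94] [-0.37  0.93]
```

```bash
for i in 1; do python3 -m pendant '[-0.3,1,0,0,15,-0.3,1,0,0,15]'>/dev/null;python3 nxt.py 1 1; done; python3 -m pendant '[-0.3,1,0,0,15,-0.3,1,0,0,15]'>/dev/null;python3 nxt.py 1 3
```

```text
ang 18.5 r 85.7 dist peg 28.5 Ftan -2.21 Frad 2.53 z 103.1 gap 21.0

ang 19.8 r 85.7 dist peg 26.5 Ftan -2.04 Frad 1.64 z 103.1 gap 21.8
[-0.97  0.71] [-0.36  0.93]
```

```bash
python3 -m pendant '[-0.3,0.7,0,0,15]' >/dev/null;python3 nxt.py 1 1; python3 -m pendant '[-0.3,0.7,0,0,15]' >/dev/null;python3 nxt.py 1 3
```

```text
ang 20.4 r 85.7 dist peg 25.7 Ftan -2.4 Frad 2.4 z 103.1 gap 21.4

ang 20.9 r 85.7 dist peg 25.0 Ftan -1.87 Frad 2.26 z 103.1 gap 21.2
[-1.02  0.68] [-0.37  0.93]
```

```bash
python3 -m pendant '[-0.2,0.7,0,0,15]' >/dev/null;python3 nxt.py 1 1; python3 -m pendant '[-0.2,0.7,0,0,15]' >/dev/null;python3 nxt.py 1 1;  python3 -m pendant '[-0.2,0.7,0,0,15]' >/dev/null;python3 nxt.py 1 3
```

```text
ang 21.4 r 85.7 dist peg 24.2 Ftan -2.09 Frad 1.53 z 103.1 gap 21.5

ang 21.9 r 85.7 dist peg 23.5 Ftan -2.62 Frad 1.7 z 103.1 gap 21.7

ang 22.4 r 85.8 dist peg 22.8 Ftan -1.03 Frad 1.44 z 103.1 gap 21.6
[-1.08  0.63] [-0.4   0.92]
```

```bash
python3 -m pendant '[-0.3,0.6,0,0,15]' >/dev/null;python3 nxt.py 1 1; python3 -m pendant '[-0.3,0.6,0,0,15]' >/dev/null;python3 nxt.py 1 1;  python3 -m pendant '[-0.3,0.6,0,0,15]' >/dev/null;python3 nxt.py 1 3
```

```text
ang 22.9 r 85.7 dist peg 22.0 Ftan -2.15 Frad 1.65 z 103.1 gap 21.7

ang 23.4 r 85.8 dist peg 21.3 Ftan -2.54 Frad 2.35 z 103.1 gap 21.6

ang 23.9 r 85.7 dist peg 20.6 Ftan -1.42 Frad 2.15 z 103.1 gap 21.4
[-1.09  0.61] [-0.42  0.91]
```

```bash
python3 -m pendant '[-0.3,0.6,0,0,15]' >/dev/null;python3 nxt.py 1 1; python3 -m pendant '[-0.3,0.6,0,0,15]' >/dev/null;python3 nxt.py 1 1;  python3 -m pendant '[-0.3,0.6,0,0,15]' >/dev/null;python3 nxt.py 1 3
```

```text
ang 24.4 r 85.8 dist peg 19.9 Ftan -1.88 Frad 2.35 z 103.1 gap 21.6

ang 24.9 r 85.8 dist peg 19.1 Ftan -1.71 Frad 2.5 z 103.1 gap 21.5

ang 25.4 r 85.8 dist peg 18.4 Ftan -2.19 Frad 2.75 z 103.2 gap 21.4
[-1.14  0.56] [-0.45  0.9 ]
```

```bash
python3 -m pendant '[-0.3,0.5,0,0,15]' >/dev/null;python3 nxt.py 1 1; python3 -m pendant '[-0.3,0.5,0,0,15]' >/dev/null;python3 nxt.py 1 3
```

```text
ang 25.9 r 85.8 dist peg 17.7 Ftan -0.8 Frad 3.06 z 103.2 gap 21.3

ang 26.3 r 85.8 dist peg 17.1 Ftan -1.95 Frad 2.32 z 103.1 gap 21.4
[-1.15  0.55] [-0.46  0.89]
```

```bash
for i in a; do python3 -m pendant '[-0.3,0.5,0,0,15]' >/dev/null;python3 nxt.py 1 1; python3 -m pendant '[-0.3,0.5,0,0,15]' >/dev/null;python3 nxt.py 1 3; done
```

```text
ang 26.7 r 85.8 dist peg 16.5 Ftan -3.16 Frad 2.29 z 103.1 gap 21.2

ang 27.0 r 85.8 dist peg 16.1 Ftan -4.32 Frad 2.04 z 103.2 gap 21.4
[-1.15  0.54] [-0.47  0.88]
```

```bash
python3 -m pendant '[-0.3,0.5,0,0,15]' >/dev/null;python3 nxt.py 1 1; python3 -m pendant '[-0.3,0.5,0,0,15]' >/dev/null;python3 nxt.py 1 3
```

```text
ang 27.0 r 85.8 dist peg 16.0 Ftan -4.33 Frad 3.26 z 103.2 gap 21.6

ang 27.1 r 85.8 dist peg 16.0 Ftan -4.23 Frad 3.09 z 103.2 gap 21.3
[-1.14  0.54] [-0.47  0.88]
```

Contact was felt at about 16 mm. With a constant step the force holds steady at about 4.3 N, so it scales with step size. I'll raise it gradually towards a 10 N handle force, which leaves 8 N on the peg after 2 N of friction.

```bash
python3 -m pendant '[-0.4,0.8,0,0,15]' >/dev/null;python3 nxt.py 1 1; python3 -m pendant '[-0.4,0.8,0,0,15]' >/dev/null;python3 nxt.py 1 1; python3 -m pendant '[-0.5,0.9,0,0,15]' >/dev/null;python3 nxt.py 1 1
```

```text
ang 27.1 r 85.8 dist peg 15.9 Ftan -5.6 Frad 2.6 z 103.2 gap 21.3

ang 27.2 r 85.8 dist peg 15.9 Ftan -6.79 Frad 2.34 z 103.2 gap 21.5

ang 27.2 r 85.8 dist peg 15.8 Ftan -6.65 Frad 2.77 z 103.2 gap 21.1
```

```bash
python3 -m pendant '[-0.5,1.1,0,0,15]' >/dev/null;python3 nxt.py 1 1; python3 -m pendant '[-0.5,1.1,0,0,15]' >/dev/null;python3 nxt.py 1 1; python3 -m pendant '[-0.6,1.1,0,0,15]' >/dev/null;python3 nxt.py 1 1
```

```text
ang 27.3 r 85.8 dist peg 15.7 Ftan -7.65 Frad 1.73 z 103.2 gap 21.6

ang 27.3 r 85.8 dist peg 15.6 Ftan -7.68 Frad 2.59 z 103.2 gap 21.2

ang 27.5 r 85.7 dist peg 15.4 Ftan -6.16 Frad 2.1 z 103.2 gap 21.1
```

```bash
python3 -m pendant '[-0.6,1.1,0,0,15]' >/dev/null;python3 nxt.py 1 1; python3 -m pendant '[-0.6,1.1,0,0,15]' >/dev/null;python3 nxt.py 1 1; python3 -m pendant '[-0.6,1.1,0,0,15]' >/dev/null;python3 nxt.py 1 1
```

```text
ang 27.6 r 85.8 dist peg 15.2 Ftan -7.43 Frad 3.02 z 103.2 gap 21.1

ang 27.7 r 85.8 dist peg 15.1 Ftan -8.12 Frad 2.83 z 103.2 gap 21.2

ang 27.7 r 85.8 dist peg 15.1 Ftan -7.58 Frad 3.33 z 103.3 gap 21.3
```

```bash
python3 -m pendant '[-0.6,1.3,0,0,15]' >/dev/null;python3 nxt.py 1 1; python3 -m pendant '[-0.6,1.3,0,0,15]' >/dev/null;python3 nxt.py 1 1; python3 -m pendant '[-0.6,1.3,0,0,15]' >/dev/null;python3 nxt.py 1 1;  python3 -m pendant '[-0.6,1.3,0,0,15]' >/dev/null;python3 nxt.py 1 1
```

```text
ang 27.7 r 85.8 dist peg 15.0 Ftan -9.38 Frad 2.12 z 103.2 gap 21.6

ang 27.7 r 85.8 dist peg 15.0 Ftan -9.19 Frad 1.24 z 103.2 gap 21.9

ang 27.7 r 85.8 dist peg 15.0 Ftan -9.16 Frad 2.94 z 103.2 gap 21.6

ang 27.7 r 85.8 dist peg 15.1 Ftan -9.32 Frad 2.52 z 103.3 gap 21.4
```

```bash
python3 -m pendant '[-0.65,1.35,0,0,15]' >/dev/null;python3 nxt.py 1 1; python3 -m pendant '[-0.65,1.35,0,0,15,-0.65,1.35,0,0,15]' >/dev/null;python3 nxt.py 1 1; python3 -m pendant '[-0.65,1.35,0,0,15,-0.65,1.35,0,0,15]' >/dev/null;python3 nxt.py 1 1;  python3 -m pendant '[-0.65,1.35,0,0,15,-0.65,1.35,0,0,15,-0.65,1.35,0,0,15,-0.65,1.35,0,0,15]' >/dev/null;python3 nxt.py 1 1
```

```text
ang 27.7 r 85.8 dist peg 15.0 Ftan -9.97 Frad 3.71 z 103.3 gap 21.4

ang 27.8 r 85.8 dist peg 15.0 Ftan -9.87 Frad 2.7 z 103.3 gap 21.3

ang 27.8 r 85.8 dist peg 15.0 Ftan -9.52 Frad 3.57 z 103.3 gap 21.3

ang 27.8 r 85.8 dist peg 15.0 Ftan -9.5 Frad 3.75 z 103.3 gap 21.2
```

Held about 7.7 N on the peg for over 0.7 s. Now I'll unload, release and rise.

```bash
python3 -m pendant '[-0.4,0.7,0,0,15,-0.2,0.3,0,0,15,0,0,0,0,15,0,0,0,0,15]';python3 nxt.py 1 1; python3 -m pendant '[0,0,0,0,30,0,0,0,0,45,0,0,0,0,60,0,0,0,0,60,0,0,0,0,60]';python3 nxt.py 1 1
```

```text
time: 9.8
tool_pos: [618.7, 144.9, 103.2]
tcp_rot: [177.9, -1.0, 29.6]
ft_force: [2.8, -0.8, -1.5]
finger_gap: 21.7
ang 27.4 r 85.9 dist peg 15.5 Ftan -2.03 Frad 2.15 z 103.2 gap 21.7

time: 10.22
tool_pos: [616.9, 145.8, 103.1]
tcp_rot: [178.0, -0.8, 29.6]
ft_force: [0.8, -0.1, 0.7]
finger_gap: 60.1
ang 28.5 r 84.7 dist peg 13.7 Ftan -0.45 Frad 0.63 z 103.1 gap 60.1
```

```bash
python3 -m pendant '[0,0,10,0,60,0,0,20,0,60,0,0,30,0,60,0,0,30,0,60,0,-30,0,0,60,-10,-35,0,0,60,-10,-35,0,0,60]';python3 - <<'E'
from h import *
p=sensors.sense();print(p['joint_pos'])
for n in('scene','wrist'):
    s=viewer.snapshot(n); np.savez(n+'4.npz',**s); f=s['frame']; cv2.imwrite(f'pics/{n}4.png',f if n=='wrist' else cv2.resize(f[180:340,260:460],None,fx=3.5,fy=3.5))
E
```

```text
time: 10.8
tool_pos: [595.3, 50.6, 201.2]
tcp_rot: [178.1, -0.9, 30.2]
ft_force: [0.1, -0.1, -0.1]
finger_gap: 59.6
[ 0.70501383  6.39721844 89.61075982 -1.2633447  82.29085716 60.63567777]
```

View pics/scene4.png

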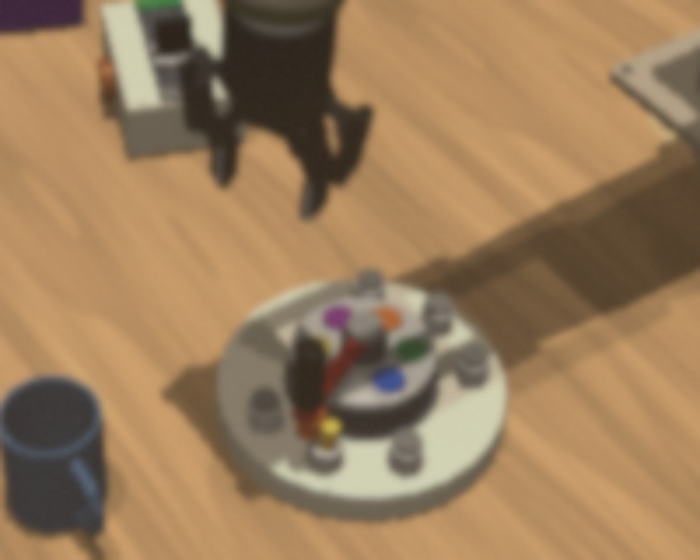

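View pics/wrist4.png

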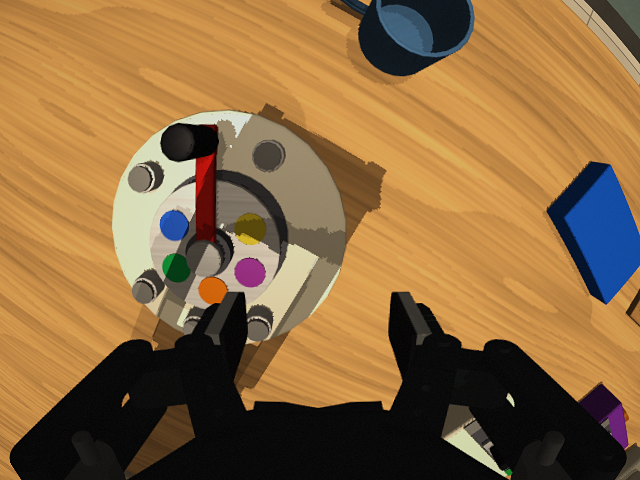

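The arm rests by the peg: handle top at wrist pixel (180,142), peg upright at scene crop (330,428). Next I'll go over the tab and turn the jaws along the box's y axis.

```bash
python3 -m pendant '[-10,-30,0,-0.09,85,-11,-32,0,-0.09,85,-11,-32,0,-0.09,85,-11,-32,0,-0.09,85,-11,-32,0,-0.09,85,-11,-32,0,-0.09,85,-11,-32,0,-0.09,85,-11,-32,0,-0.09,85,-7,-21,0,-0.09,85,-3,-10,0,-0.05,85,0,0,0,0,85,0,0,0,0,85]'; python3 - <<'E'
from h import *
s=viewer.snapshot('wrist'); cv2.imwrite('pics/w5.png',s['frame']); np.savez('w5.npz',**s)
print(sensors.sense()['tool_pos'])
E
```

```text
time: 11.9
tool_pos: [493.5, -247.0, 211.1]
tcp_rot: [178.0, -1.4, -21.6]
ft_force: [0.8, -0.2, 0.3]
finger_gap: 84.8
[ 493.68969164 -246.72603531  211.18561124]
```

View pics/w5.png

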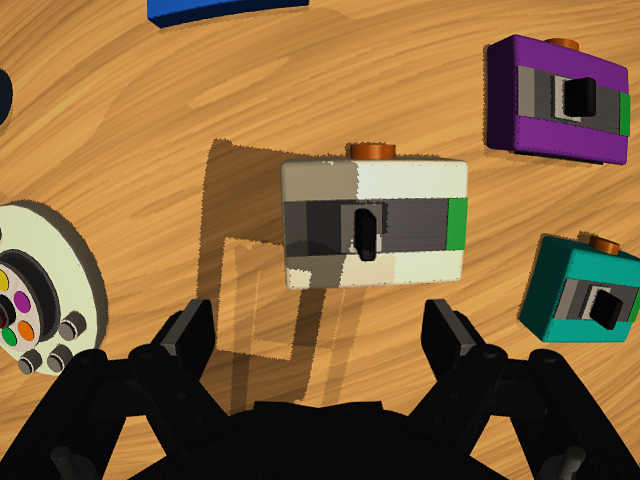

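The wrist view shows the cream box with its tab at about (366,235), the green end at (456,224) and the slot between them. I'll locate the tab and the box axis by rays.

```bash
python3 - <<'E'
from h import *
s=np.load('w5.npz')
f=cv2.cvtColor(s['frame'],cv2.COLOR_BGR2HSV); V=f[...,2]
m=np.zeros(V.shape,np.uint8); m[200:270,345:385]=(V[200:270,345:385]<40)
k,l,st,ce=cv2.connectedComponentsWithStats(m); i=1+st[1:,4].argmax(); print(st[i],ce[i])
for p in[(363,215),(367,258),(368,240)]: print('tab top',p,wz(s,*p,102))
for p in[(284,162),(467,162),(464,281),(287,289),(456,224),(302,228)]: print('top',p,wz(s,*p,60))
E
```

```text
[354 209  22  52 984] [364.87398374 233.90345528]
tab top (363, 215) [ 497.5 -287.7  102. ]
tab top (367, 258) [ 466.7 -279.7  102. ]
tab top (368, 240) [ 479.1 -284.9  102. ]
top (284, 162) [ 551.1 -247.7   60. ]
top (467, 162) [ 497.5 -391.1   60. ]
top (464, 281) [ 395.3 -358.4   60. ]
top (287, 289) [ 451.3 -208.4   60. ]
top (456, 224) [ 449.9 -365.    60. ]
top (302, 228) [ 496.  -240.7   60. ]
```

```bash
python3 -m pendant '[-7,-20,0,0,85,-6,-19,0,0,85,0,0,0,0,85,0,0,0,0,85]';  python3 -m pendant '[0,0,-20,0,85,0,0,-20,0,85,0,0,-20,0,85,0,0,0,0,85,0,0,0,0,85]'
```

```text
time: 12.28
tool_pos: [483.2, -281.2, 212.1]
tcp_rot: [178.1, -1.5, -20.8]
ft_force: [0.2, -0.1, 0.1]
finger_gap: 84.9
time: 12.7
tool_pos: [487.5, -274.8, 152.9]
tcp_rot: [178.2, -1.7, -20.1]
ft_force: [0.5, 0.1, 2.1]
finger_gap: 84.8
```

```bash
python3 -m pendant '[-4,-6,-10,0,85,-3,-5,-10,0,85,0,0,-10,0,85,0,0,-10,0,85,0,0,0,0,85,0,0,0,0,85]'
```

```text
time: 13.2
tool_pos: [481.9, -286.2, 112.7]
tcp_rot: [178.2, -1.9, -20.0]
ft_force: [0.2, -0.0, -0.3]
finger_gap: 85.1
```

```bash
python3 -m pendant '[-1,0,-10,0,85,0,0,-10,0,85,0,0,-10,0,85,0,0,-5,0,85,0,0,0,0,85,0,0,0,0,85]';  python3 - <<'E'
from h import *
s=viewer.snapshot('wrist'); cv2.imwrite('pics/w6.png',s['frame'])
E
```

```text
time: 13.7
tool_pos: [480.6, -286.2, 73.8]
tcp_rot: [178.2, -1.9, -20.0]
ft_force: [-0.2, -0.1, -0.2]
finger_gap: 85.1
```

View pics/w6.png

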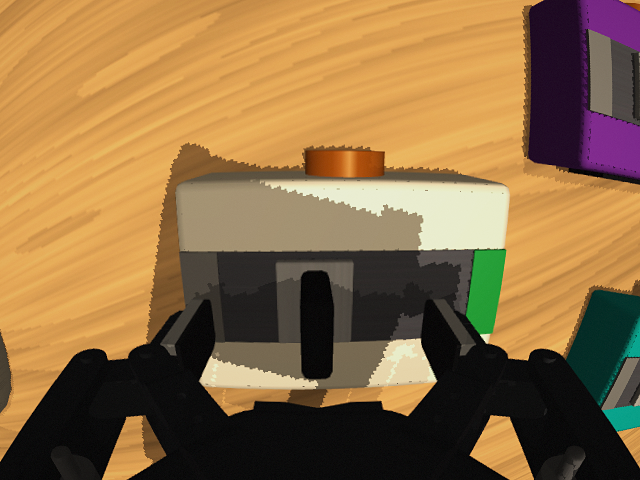

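The tab is centred between the fingers at (317,325). I'll close on it.

```bash
python3 -m pendant '[0,0,0,0,10,0,0,0,0,5,0,0,0,0,5,0,0,0,0,5,0,0,0,0,5,0,0,0,0,5,0,0,0,0,5,0,0,0,0,5]' 30
```

```text
time: 14.42
tool_pos: [481.9, -286.8, 76.1]
tcp_rot: [178.1, -2.1, -20.0]
ft_force: [-0.1, -1.3, -0.5]
finger_gap: 11.4
```

```bash
python3 -m pendant '[-1.4,-3.7,0,0,5,-1.4,-3.7,0,0,5,-1.4,-3.7,0,0,5,-1.4,-3.7,0,0,5]'; python3 -m pendant '[-1,-2.8,0,0,5,-1,-2.8,0,0,5,-1,-2.8,0,0,5]'
```

```text
time: 14.75
tool_pos: [476.6, -301.3, 76.1]
tcp_rot: [178.3, -2.1, -19.9]
ft_force: [0.4, 1.1, 0.3]
finger_gap: 11.3
time: 15.0
tool_pos: [473.0, -311.0, 76.1]
tcp_rot: [178.3, -2.1, -20.0]
ft_force: [0.5, 0.4, -0.1]
finger_gap: 11.6
```

```bash
python3 -m pendant '[-0.7,-1.9,0,0,5,-0.7,-1.9,0,0,5,-0.7,-1.9,0,0,5]'; python3 -m pendant '[-0.7,-1.9,0,0,5,-0.7,-1.9,0,0,5]'; python3 -m pendant '[-0.7,-1.9,0,0,5,-0.7,-1.9,0,0,5]'
```

```text
time: 15.25
tool_pos: [470.5, -317.7, 76.1]
tcp_rot: [178.3, -2.1, -20.0]
ft_force: [1.2, 0.8, 0.9]
finger_gap: 11.5
time: 15.42
tool_pos: [469.0, -321.9, 76.1]
tcp_rot: [178.3, -2.1, -20.0]
ft_force: [1.2, 1.9, 0.7]
finger_gap: 11.6
time: 15.58
tool_pos: [468.9, -322.4, 76.0]
tcp_rot: [178.7, -2.1, -20.0]
ft_force: [5.3, 13.8, 5.8]
finger_gap: 11.3
```

```bash
python3 -m pendant '[-0.7,-1.9,0,0,5,-0.7,-1.9,0,0,5]';  python3 -m pendant '[-0.2,-0.5,0,0,5,0,0,0,0,5]'; python3 -m pendant '[0,0,0,0,20,0,0,0,0,40,0,0,0,0,60,0,0,0,0,85,0,0,0,0,85,0,0,0,0,85]'; python3 - <<'E'
from h import *
s=viewer.snapshot('wrist'); cv2.imwrite('pics/w7.png',s['frame'])
E
```

```text
time: 15.75
tool_pos: [468.9, -322.3, 76.0]
tcp_rot: [179.1, -2.0, -19.9]
ft_force: [3.4, 11.1, 2.4]
finger_gap: 11.6
time: 15.92
tool_pos: [469.0, -322.0, 76.0]
tcp_rot: [179.1, -2.0, -19.9]
ft_force: [0.2, 0.9, -0.9]
finger_gap: 11.8
time: 16.42
tool_pos: [468.2, -324.2, 76.2]
tcp_rot: [178.9, -2.0, -19.9]
ft_force: [-0.1, -0.4, -0.1]
finger_gap: 78.7
```

View pics/w7.png

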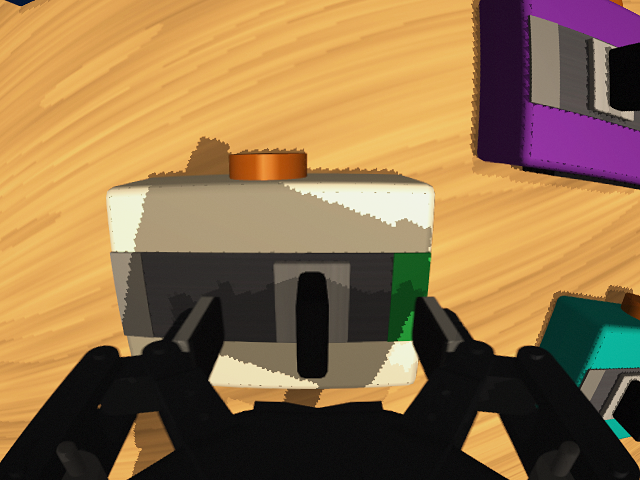

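The tab stopped hard after 38 mm. It is now 22.5 mm from the box centre towards green, which matches half of the 45 mm travel. I'll retreat straight up.

```bash
python3 -m pendant '[0,0,8,0,85,0,0,15,0,85,0,0,25,0,85,0,0,30,0,85,0,0,30,0,85,-15,-20,10,0,85,-15,-25,0,0,85,-15,-25,0,0,85,0,0,0,0,85,0,0,0,0,85,0,0,0,0,85]'; python3 - <<'E'
from h import *
S={}
for n in('scene','side','wrist'):
    s=viewer.snapshot(n); S[n]=s; np.savez(n+'8.npz',**s); f=s['frame']
    cv2.imwrite(f'pics/{n}8.png',f)
s=S['side'];cv2.imwrite('pics/side8c.png',cv2.resize(s['frame'][170:340,200:440],None,fx=3.2,fy=3.2,interpolation=cv2.INTER_CUBIC))
s=S['scene'];cv2.imwrite('pics/scene8c.png',cv2.resize(s['frame'][160:340,240:430],None,fx=3.2,fy=3.2,interpolation=cv2.INTER_CUBIC))
E
```

```text
time: 17.38
tool_pos: [420.5, -395.6, 206.9]
tcp_rot: [178.7, -2.2, -19.8]
ft_force: [-0.6, 0.4, -0.0]
finger_gap: 85.3
```

View pics/side8c.png

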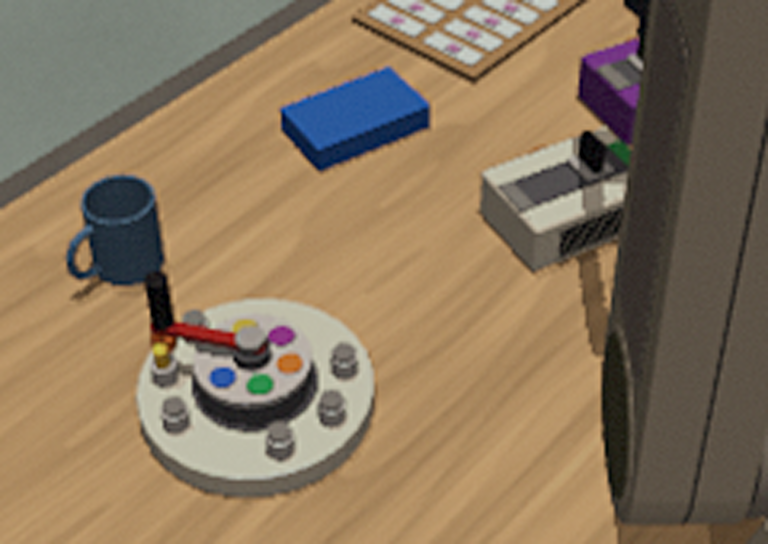

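View pics/scene8c.png

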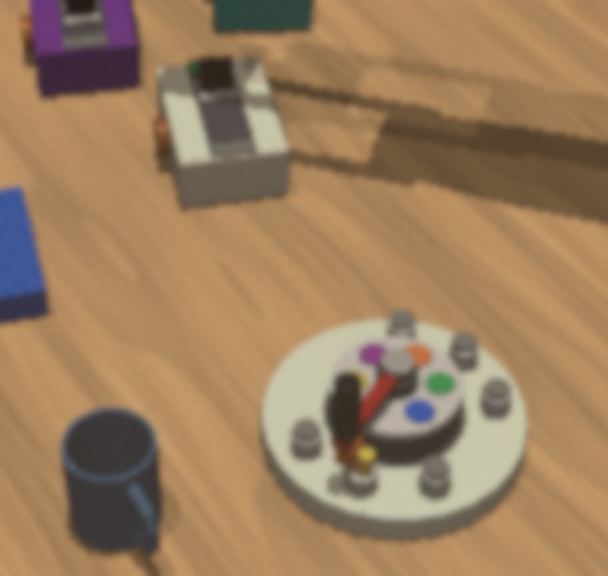

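The side and scene crops show the peg upright with the pad against it, the tab at the green end, and the mug and slide box unmoved. One numeric check before I hand in.

```bash
python3 - <<'E'
from h import *
a=np.load('scene8.npz');b=np.load('side8.npz')
def blob(s,kind,c0,R):
    hsv=cv2.cvtColor(s['frame'],cv2.COLOR_BGR2HSV).astype(int);H,S,V=hsv[...,0],hsv[...,1],hsv[...,2];C=cloud(s)
    m={'k':(V<70)&(C[...,2]>(100 if R=='h' else 64))&(C[...,2]<155),'y':(H>18)&(H<34)&(S>130)&(V>90)&(C[...,2]>55)&(C[...,2]<84)}[kind]
    m=m&(np.hypot(C[...,0]-c0[0],C[...,1]-c0[1])<30)
    k,l,st,ce=cv2.connectedComponentsWithStats(m.astype(np.uint8));i=1+st[1:,4].argmax();return ce[i]
h=tri(a,blob(a,'k',(619,145),'h'),b,blob(b,'k',(619,145),'h'));p=tri(a,blob(a,'y',(608,156),0),b,blob(b,'y',(608,156),0));t=tri(a,blob(a,'k',(468,-322),0),b,blob(b,'k',(468,-322),0))
print('handle',h,'peg',p,'dist',np.hypot(*(h[0]-p[0])[:2]),'tab',t)
a0=np.load('scene0.npz')
for n,(x,y,w,hh) in dict(mug=(255,285,45,50),slide=(215,215,45,50),bottle=(465,338,25,35)).items():
    d=cv2.absdiff(a0['frame'][y:y+hh,x:x+w],a['frame'][y:y+hh,x:x+w]); print(n,d.mean().round(2))
E
```

```text
handle (array([619. , 142.4, 119.8]), np.float64(4.8)) peg (array([608.5, 157.1,  65.9]), np.float64(3.4)) dist 18.06488306078951 tab (array([ 465.7, -324.9,   79.5]), np.float64(3.9))
mug 0.82
slide 0.76
bottle 0.82
```

```bash
python3 -c "
from bench import job; print(job.hand_in())"
```

```text
the job is handed in; nothing more can be done
None
```

I did both steps and handed the job in at about 17.5 s; it gave no verdict.

- **Carousel:** I gripped the black handle and swung the red arm about 85° counter-clockwise, the shorter way. I felt contact with the handle about 16 mm from the peg axis. I then held about 9.5–10 N at the handle for over 0.7 s, which should put about 7.7 N on the peg after the stated 2 N of friction. I worked that force out from the wrist reading; I did not measure it at the peg.
- **Shutter:** I slid the cream box's tab 38 mm to a hard stop at the green end, where the force rose to about 14 N, and let go. It ended about 22.5 mm from the box centre, which fits the 45 mm travel.
- **Last checks:** The handle is about 18 mm from the peg by the cameras, against 15.5 mm from the tool pose before release; the limit is 28 mm. The peg looked upright and in its socket in both views. The mug, bottle and slide box looked the same as in the first picture, and the gripper was clear of everything.
- **Disagreements:** The final two-view rays missed each other by 3–5 mm. The final camera measurement puts the tab about 3–4 mm from where the gripper held it at the stop. I trusted the hard stop.

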